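# Weight the price-board stand, then draw out its telescopic mast and hold it

### The job

Get the price-board stand ready: lower the loose ballast plate gently over the two pins on the stand's foot until it lies flush, and let go of it. Only then squeeze the release button in the grip on top of the telescopic mast, draw the mast up past its first stop to the second stop (fully out), and finish still holding it up there by the grip, because nothing catches it at the second stop and I have yet to tighten the collar. Do not lift, tip or shove the stand, and leave the things around it alone.

Things in the scene. Friction and masses are not known exactly. Their poses are not given: they have to be found in the camera images.
- stand: Price-board stand, loose, 2.6 kg: dark steel foot 240 (x) x 136 (y) x 12 mm lying flat, two locating pins near its -x end, an upright telescopic mast on it at x = +75 mm, y = 0. Origin: centre of the foot's underside; x from pins to mast, z up. Outer tube 30 mm thick; black clamp collar, 40 mm thick, up to 158 mm above the worktop, thumbscrew at +y.
- seat (a point): Point on the foot's top face (12 mm above the worktop) midway between the two pins; here the centre of the ballast plate's underside must come to lie. Axes as the stand's; it is at x = -50 mm, y = 0 in the stand's frame.
- pin_left (a point): Axis of one locating pin, at the foot's top face. Steel pin 10 mm in diameter, 16 mm high, tapering over its upper 7 mm to a rounded tip. At y = +40 mm from the seat.
- pin_right (a point): Axis of the other, equal locating pin, at the foot's top face, at y = -40 mm from the seat.
- mast (a joint): How far the mast is drawn up, m: 0 = in and locked (start), 0.050 = first stop (locks here if the button is out), 0.100 = second stop, hard end of travel, no lock: it sinks if let go. Moving part 0.33 kg, 0.8 N friction, light damping. A cross bar (158 mm along the stand's y, 8 mm thick, two small hooks under it) runs 32 mm below the grip point.
- grip (a point): Centre of the grip on top of the mast: black block 26 (x) x 44 (y) x 48 mm high, ribbed back at +x, release button in its -x face. 202 mm above the worktop with the mast in, 302 mm fully out. Axes as the stand's. Pinch it from above, fingers closing along x: one presses the button, one the back. Beside it is free space down to the collar, 44 mm below.
- button (a joint): Travel of the release button, m: 0 = out, 0.007 = fully in. It moves along the stand's +x. Sprung: about 2 N to start, 6 N fully in. From 0.0048 in, the lock is clear and the mast can slide; with less, the mast is locked at 0 and at the first stop.
- button_face (a point): Centre of the release button's outer face: a grey block 20 (y) x 24 mm high that stands 8 mm proud of the grip's -x face (21 mm from the mast's axis) when out, 1 mm when in. At the height of the grip point.
- weight: Loose ballast plate, about 0.72 kg: bright steel, 90 (x) x 112 (y) x 10 mm thick, lying flat, two through holes 13 mm in diameter at y = +40 and -40 mm, a dark lifting handle on top. Origin: centre of its underside, z up. It fits on the pins with its x along the stand's x, either way round; when flush, its origin is at the seat.
- handle (a point): Centre of the plate's handle bar, 40 mm above the plate's underside: a bar 66 mm long along the plate's x, 12 mm wide (y), 14 mm high, on two round legs; the plate's top is 30 mm below this point. Take it across its width, fingers closing along the plate's y.
- price_board: Bystander: a small blank slate board in a wooden frame, 122 x 168 x 9 mm, lying flat. Origin at the centre of its underside.
- kraft_pouch: Bystander: a standing brown paper coffee pouch, 57 x 88 x 161 mm, the one nearest the robot. Origin at the centre of its underside.
- label_roll: Bystander: a lying roll of white labels, 82 x 89 x 33 mm. Origin at the centre of its underside.
- marker: Bystander: a marker pen 135 mm long, 17 mm thick, lying on the worktop near the robot. Origin at the centre of its underside, its length along its y.
Mind the look-alikes: they are no part of the job. What is shaped like the weight but turquoise is not meant.

How it is judged:
On the way, in this order (a step that is already met when the one before it is completed fails the run):
1. the ballast plate lies flush on the foot, over both pins, and has been let go (horizontal distance between weight and seat below 0.004 m and z of weight in the frame of seat below 0.003 m and angle between the y axis of weight and the y axis of stand, either way round below 0.08 rad and contact force between the fingers and weight below 0.2 N), for 0.3 s.
2. the release button is squeezed in while the mast is still in (value of joint button above 0.0045 m and value of joint mast below 0.02 m), for 0.1 s.
3. the mast has been drawn out to the second stop (value of joint mast above 0.095 m and contact force between the fingers and mast above 1 N), for 0.2 s.
At the end, for the whole second after the job is handed in: Fingers still hold the mast by its grip (over 1 N), the mast at rest within 5 mm of its second stop; the foot flat on the worktop; the ballast plate flush over both pins (underside within 3 mm of the foot, centre within 4 mm of the seat) and not touched (all of step 1 and all of step 3 and velocity of joint mast between -0.02 and 0.02 m/s and angle between stand's own z axis and vertical below 0.04 rad and height (world z) of stand below 0.004 m); the arm keeps its last pose, push and grip.
It fails at once if the mast is drawn up more than 2 cm while the ballast plate is not flush on its pins (value of joint mast above 0.02 m and not (horizontal distance between weight and seat below 0.004 m and z of weight in the frame of seat below 0.003 m and angle between the y axis of weight and the y axis of stand, either way round below 0.08 rad)).
It fails at once if the stand is lifted off the worktop, tipped, or shoved more than 5 cm (height (world z) of stand above 0.012 m or angle between stand's own z axis and vertical above 0.1 rad or distance of stand from where it was at the start of the episode above 0.05 m).
It fails at once if the ballast plate is dropped onto the foot (faster than 0.35 m/s within 3 cm above its seat) (horizontal distance between weight and seat below 0.04 m and z of weight in the frame of seat below 0.03 m and linear speed of weight above 0.35 m/s).
It fails at once if a bystander is moved more than 3 cm (distance of any of price_board, kraft_pouch, label_roll, marker from where it was at the start of the episode above 0.03 m).
It also fails if it takes over 61 s, if anything falls off the work surface, if the arm or the gripper's body presses on something with over 40 N, if the wrist force passes 120 N, or if a joint passes its speed limit or range.

### The arm

A 6-joint arm with a two-finger parallel gripper is mounted at the origin on a cart in front of the work surface, level with it; the furniture and walls round the work are solid. World frame = base frame: x ahead of the robot, y to its left, z up, the work surface at z = 0. Lengths are in m, angles in rad, forces in N, time in s.
With the tool pointing down it reaches from about 0.2 to 0.875 m from the base axis. Payload 3.4 kg.
Tool frame: the origin (TCP) lies at the very end of the fingers, on their centre line; the grasp point (between the pads) lies 19 mm behind it; z points along the fingers, y is the line along which they close (so a half turn about z gives the same grasp; the last joint's range is limited). The gripper opens to 94 mm and grips with 3 to 60 N. Pads are 16 mm wide; open, the fingers measure 119 mm over their backs; the gripper's body (75 mm by 177 mm) begins 78 mm behind the grasp point.
Start: joints at [-1.358, 0.276, 1.505, -0, 1.361, -0.121], TCP at [0.188, -0.543, 0.166] pointing down, gripper open.
Joint ranges: [-2.89, 2.89], [-0.75, 2.08], [0.22, 2.7], [-1.18, 4.32], [0.11, 2.71], [-2.7, 2.7]. Speed limits (rad/s): [2.57, 2.57, 3.14, 3.14, 3.14, 3.14].

### API

Orientations are given as [roll, pitch, yaw] about the fixed x, y, z axes, in that order (R = Rz(yaw) Ry(pitch) Rx(roll)).
In Python, from station import bot, read_camera, calibration gives the robot as it stands.
- The arm moves only by the tool arm_command, never from a script. Its argument "moves" is a list of rows, each a list of 3 entries, a list of its own where there are three numbers: the shift along the tool's x, y, z as a fraction of full scale, then the turn, a rotation vector about the tool's x, y, z as a fraction of full scale, then the closure, from -1 (fully open) to 1 (shut). In form: [[[x, y, z], [ax, ay, az], grip], ...]. A call has 1 to 12 rows; each row is the pose to reach, as a shift and turn from the pose commanded when the call began, along the tool's axes at that moment; what a row does not reach only later rows make up. Full scale, the value 1, is 30 cm for a shift and 60 degrees for a turn. A row lasts 1/10 s, in which the tool goes at most 50 mm and 8.59 degrees, less where a joint would pass 70% of its speed; a pose out of reach is approached as far as the arm can. A call with a number of a shift or a turn outside -1 to 1 is refused whole. A call with a gripper value outside its range is refused whole. The fingers move at their own pace and stop on an object; "grip_force" is the grip in N (left out, the last holds). Time passes only in rows, so rows that repeat a pose let the fingers close. It gives the time, the measured TCP pose, the force, the opening and the grip force at its end, in the units of the state.
- bot.observe(): the state, without advancing time (a new reading comes with each control period).
- read_camera(name): name is "side" or "top"; returns (picture, depth): 420x560x3 uint8, blue, green, red; 420x560 float32, m along the optical axis (not along the pixel's ray), 0 where there is no reading.
- calibration(name): a dict with "fx", "fy", "cx", "cy" (pixels), "view" (4x4, takes a point from world to camera coordinates). Camera axes: x right, y up, looking along -z (the intrinsics and any distortion apply to the point x, -y, -z); pixel columns grow to the right and rows downward; lengths in m; the calibration is good to about 2 mm. A picture is of the moment at which its call begins. calibration takes no time and is no camera call.
- bot.job_done(): hands the job in; it is judged then, once.
The state is a dict: "clock": time; "q": joint angles; "qd": joint speeds; "effort": joint torques, N m; "tool_pos": TCP position; "tool_rot": TCP orientation; "force": force on the tool from outside, world axes, zero at the start; "wrist_torque": the same for the moment, N m; "opening": finger opening in m; "grip_force": force on a finger pad.
Only numpy, scipy, OpenCV 4.12 (cv2) and the standard library are available. Lean on these libraries where they do the work, as an engineer would, in place of code of your own. Each camera call takes 0.05 s, during which the arm holds its last target. There are 200 camera calls.

## Working session

There is one attempt and no reset: what is moved stays moved. The work goes in short steps, Python scripts to look and compute and a tool call to move; the robot and the scene stay as the last step left them, time stands still between calls to the robot, and variables do not carry over. Pictures are saved under pics/ and viewed, at most 10 in all, crops included, and the job is handed in when it is done.

Besides the shell and the picture viewer there is one more tool, called after ">>>" as name(argument=value, ...) on one line, values as JSON. arm_command: Moves the arm, as the interface text tells. Shift numbers are shares of 30 cm and turn numbers shares of 60 degrees, none past 1 either way. Its arguments: {"type":"object","properties":{"moves":{"type":"array"},"grip_force":{"type":"number"}},"required":["moves"]}

```bash
mkdir -p pics; cat > h.py <<'E'
import numpy as np, cv2
from station import bot, read_camera, calibration
def grab(n):
    im,d=read_camera(n); np.savez(f'{n}.npz',im=im,d=d); return im,d
def load(n):
    z=np.load(f'{n}.npz'); return z['im'],z['d']
def ray(n,u,v):
    c=calibration(n); V=np.array(c['view']); R=V[:3,:3]; t=V[:3,3]
    d=np.array([(u-c['cx'])/c['fx'],-(v-c['cy'])/c['fy'],-1.0])
    return -R.T@t, R.T@d
def onplane(n,u,v,z):
    o,d=ray(n,u,v); return o+d*(z-o[2])/d[2]
def cloud(n,D):
    c=calibration(n); V=np.array(c['view']); v,u=np.mgrid[:D.shape[0],:D.shape[1]]
    P=np.stack([(u-c['cx'])/c['fx']*D,-(v-c['cy'])/c['fy']*D,-D],-1)
    return (P-V[:3,3])@V[:3,:3]
def proj(n,p):
    c=calibration(n); V=np.array(c['view']); q=V[:3,:3]@np.array(p)+V[:3,3]
    return c['cx']+c['fx']*q[0]/-q[2], c['cy']-c['fy']*q[1]/-q[2]
E
python3 - <<'E'
from h import *
for n in('top','side'):
    im,d=grab(n); cv2.imwrite(f'pics/{n}0.png',im); c=calibration(n); print(n,c,(d>0).mean())
print(bot.observe())
E
```

```text
top {'fx': 497.9961925280425, 'fy': 497.9961925280425, 'cx': 281.04182257926004, 'cy': 210.50196411410099, 'view': array([[ 0.00887313, -0.99984798, -0.01500928,  0.07456432],
       [ 0.99339575,  0.00709677,  0.11451862, -0.58772578],
       [-0.1143947 , -0.01592629,  0.99330771, -1.47231717],
       [ 0.        ,  0.        ,  0.        ,  1.        ]])} 0.995969387755102
side {'fx': 473.95523704413523, 'fy': 473.95523704413523, 'cx': 288.85930861619676, 'cy': 206.95331715540908, 'view': array([[ 0.99799583, -0.06037372, -0.01895617, -0.57317353],
       [ 0.04228481,  0.41339335,  0.90957019, -0.17319162],
       [-0.04707778, -0.90854881,  0.41511774, -1.0702687 ],
       [ 0.        ,  0.        ,  0.        ,  1.        ]])} 0.9868664965986395
{'clock': 0.1, 'q': array([-1.35801900e+00,  2.76512273e-01,  1.50597338e+00, -2.57061250e-05,
        1.36070896e+00, -1.20988396e-01]), 'qd': array([ 0.00022549, -0.00220879, -0.00196408, -0.00047916, -0.0012567 ,
       -0.00048268]), 'effort': array([ 1.66362552e-03, -4.05454874e+01, -2.37780547e+01,  7.01581920e-02,
        2.98842473e-02, -5.50278423e-05]), 'tool_pos': array([ 0.18824278, -0.54271653,  0.16491562]), 'tool_rot': array([-3.13999937e+00, -1.68397575e-04,  3.33770968e-01]), 'force': array([ 0.05072226, -0.29768397, -0.25140377]), 'wrist_torque': array([ 0.01847205, -0.02034056, -0.01962145]), 'grip_force': 0.0, 'opening': 0.09415757194868934}
```

View pics/top0.png

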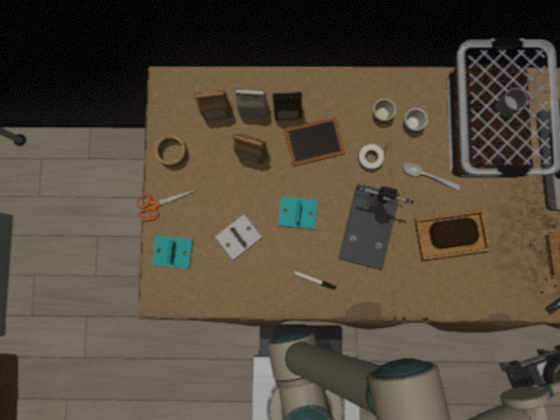

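View pics/side0.png

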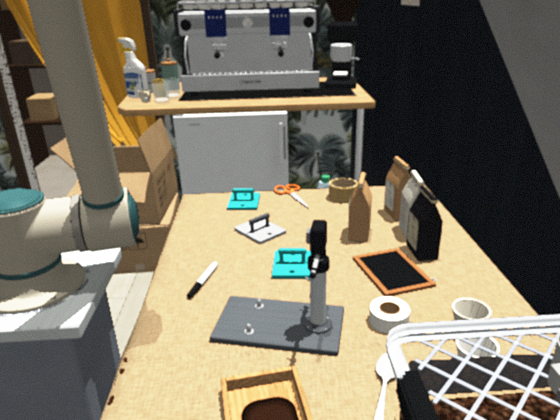

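Candidates for the ballast plate in the top view are: bright steel at (239,237), turquoise at (298,213) and turquoise at (173,252). I choose the bright steel one. The stand is the dark foot at (370,230), with pins at about (353,239) and (379,244) and its grip at about (387,194). In the side view the plate is at (260,230), the pins at (260,303) and (249,328), and the grip at (318,232). I'll check one close crop and measure.

```bash
python3 - <<'E'
from h import *
im,d=load('top'); s,ds=load('side')
a=cv2.resize(im[180:280,205:425],None,fx=3.6,fy=3.6,interpolation=cv2.INTER_CUBIC)
b=cv2.resize(s[205:355,205:355],(230,230),interpolation=cv2.INTER_CUBIC)
c=cv2.resize(s[205:255,225:300],(345,230),interpolation=cv2.INTER_CUBIC)
o=np.zeros((360+230,792,3),np.uint8); o[:360]=a; o[360:,:230]=b; o[360:,240:585]=c
cv2.imwrite('pics/crop1.png',o)
hsv=cv2.cvtColor(im,cv2.COLOR_BGR2HSV)
P=cloud('top',d)
m=((hsv[...,1]<60)&(hsv[...,2]>95)).astype(np.uint8); m[:205]=0;m[270:]=0;m[:,:205]=0;m[:,272:]=0
cs,_=cv2.findContours(m,0,1); k=max(cs,key=cv2.contourArea); h=cv2.convexHull(k)
r=cv2.minAreaRect(h); print('plate rect',r, cv2.contourArea(h))
w=np.array([onplane('top',*p,0.010)[:2] for p in h[:,0,:].astype(float)],np.float32)
r=cv2.minAreaRect(w); print('plate world',r)
print(cv2.boxPoints(r))
# handle: points of depth above
sub=P[205:270,205:272].reshape(-1,3); q=sub[(sub[:,2]>0.03)]; print('handle pts',len(q),q.mean(0),np.median(q[:,2])); print(cv2.minAreaRect(q[:,:2].astype(np.float32)))
# foot
g=((hsv[...,2]<95)&(hsv[...,1]<90)).astype(np.uint8); g[:175]=0; g[275:]=0; g[:,:335]=0; g[:,412:]=0
cs,_=cv2.findContours(g,0,1); k=max(cs,key=cv2.contourArea)
lo=k[:,0,:]; w=np.array([onplane('top',*p,0.012)[:2] for p in lo.astype(float)],np.float32)
r=cv2.minAreaRect(w); print('foot',r,cv2.contourArea(k))
sub=P[175:275,335:420].reshape(-1,3)
for lo_,hi in((.005,.02),(.15,.19),(.19,.24)):
    q=sub[(sub[:,2]>lo_)&(sub[:,2]<hi)]; print(lo_,len(q),q.mean(0) if len(q) else '', np.median(q[:,2]) if len(q) else '', cv2.minAreaRect(q[:,:2].astype(np.float32)) if len(q) else '')
E
```

```text
plate rect ((238.1488800048828, 236.5791473388672), (30.4730224609375, 38.00567626953125), 51.95296096801758) 1144.5
plate world ((0.5088115334510803, 0.21017500758171082), (0.09391181170940399, 0.11579123139381409), 38.8198127746582)
[[0.43593398 0.2258473 ]
 [0.5085204  0.1356319 ]
 [0.5816891  0.19450271]
 [0.50910264 0.2847181 ]]
handle pts 103 [0.49542178 0.1862489  0.26236177] 0.047193784258303874
((0.46589919924736023, 0.14825421571731567), (0.2106933295726776, 0.02550448849797249), 54.285499572753906)
foot ((0.5487133860588074, -0.19054457545280457), (0.13901813328266144, 0.24974079430103302), 75.55287170410156) 3437.5
0.005 3397 [ 0.53357481 -0.1915931   0.01163101] 0.011836117618597722 ((0.5510563850402832, -0.21564370393753052), (0.25922223925590515, 0.30646806955337524), 89.85797119140625)
0.15 185 [ 0.61547462 -0.20260301  0.16919212] 0.17243564479720713 ((0.6117141246795654, -0.20731788873672485), (0.15948142111301422, 0.026495831087231636), 73.93693542480469)
0.19 225 [ 0.6133616  -0.20613141  0.22030261] 0.22379401432726923 ((0.6131928563117981, -0.20783472061157227), (0.04426862299442291, 0.03403393179178238), 73.806640625)
```

View pics/crop1.png

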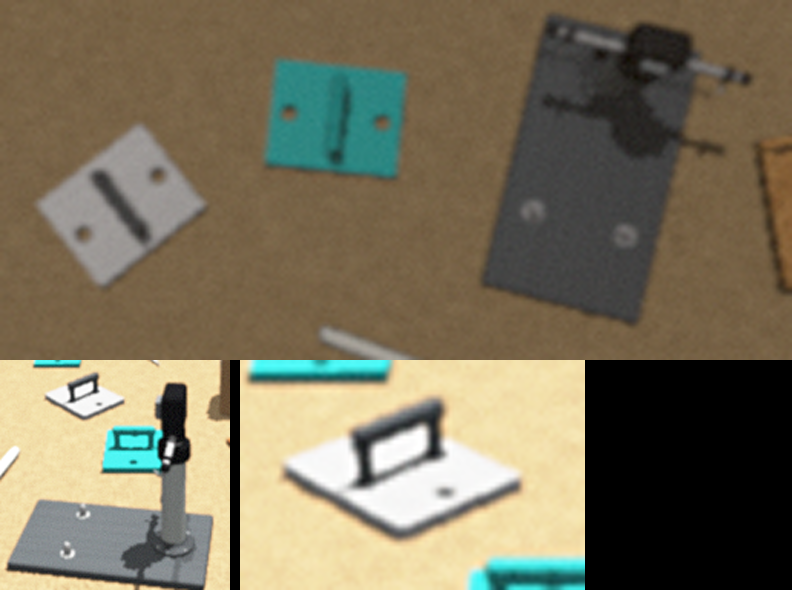

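The crop shows the bright steel plate with two holes (crop (83,233) and (158,175)) and a dark handle, clearly different from the turquoise one. The pins are at crop (533,211) and (626,236), and the grip at (660,48). Next I take fine measurements from both views.

```bash
cat > m.py <<'E'
from h import *
def tri(p,q):
    (o1,d1),(o2,d2)=ray('top',*p),ray('side',*q)
    A=np.stack([d1,-d2],1); s=np.linalg.lstsq(A,o2-o1,rcond=None)[0]
    a,b=o1+d1*s[0],o2+d2*s[1]; return (a+b)/2,np.linalg.norm(a-b)
def blobs(im,box,fn,k=5,amin=4):
    u0,v0,u1,v1=box; g=cv2.resize(im[v0:v1,u0:u1],None,fx=k,fy=k,interpolation=cv2.INTER_CUBIC)
    m=fn(g).astype(np.uint8); n,l,st,c=cv2.connectedComponentsWithStats(m)
    return [((c[i]+.5)/k-.5+[u0,v0],st[i,4]/k/k) for i in range(1,n) if st[i,4]/k/k>=amin]
E
python3 - <<'E'
from m import *
im,d=load('top'); s,ds=load('side')
V=lambda g:g.max(2)
print('pins top',blobs(im,(340,225,392,260),lambda g:V(g)>100))
print('pins side',blobs(s,(240,292,275,340),lambda g:V(g)>150,amin=2))
print('dark plate top',blobs(im,(222,220,256,254),lambda g:V(g)<85,amin=2))
print('handle side dark',blobs(s,(245,212,275,235),lambda g:V(g)<90,amin=2))
for n,D,box in(('top',d,(215,215,262,260)),('side',ds,(232,212,288,244))):
    P=cloud(n,D)[box[1]:box[3],box[0]:box[2]].reshape(-1,3)
    for lo,hi in((.006,.014),(.036,.055)):
        q=P[(P[:,2]>lo)&(P[:,2]<hi)&(np.abs(P[:,0]-.51)<.09)&(np.abs(P[:,1]-.21)<.09)]
        print(n,lo,len(q),q.mean(0),np.median(q[:,2]),cv2.minAreaRect(q[:,:2].astype(np.float32)))
P=cloud('side',ds)[205:340,290:345].reshape(-1,3)
for lo,hi in((.16,.178),(.182,.235)):
    q=P[(P[:,2]>lo)&(P[:,2]<hi)&(P[:,0]<.75)&(P[:,1]<-.1)]; print('grip side',lo,len(q),q.mean(0),q.max(0),q.min(0))
P=cloud('top',d)[175:215,350:420].reshape(-1,3); q=P[(P[:,2]>.215)&(P[:,2]<.24)]; print('grip top',len(q),q.mean(0),cv2.minAreaRect(q[:,:2].astype(np.float32)))
E
```

```text
pins top [(array([341.5732582 , 232.88053279]), np.float64(78.08)), (array([389.17244481, 250.13319706]), np.float64(97.84)), (array([352.37103825, 237.54043716]), np.float64(14.64)), (array([378.78090909, 243.84      ]), np.float64(8.8))]
pins side [(array([258.39987799, 295.35565045]), np.float64(262.28000000000003)), (array([258.86810631, 305.94385382]), np.float64(48.160000000000004)), (array([241.51578947, 303.54035088]), np.float64(2.2800000000000002)), (array([271.8475, 307.94  ]), np.float64(3.2)), (array([248.29010989, 312.28571429]), np.float64(3.6399999999999997)), (array([261.26909091, 312.97818182]), np.float64(2.2)), (array([269.81651376, 313.99449541]), np.float64(4.36)), (array([253.03544304, 318.37974684]), np.float64(3.16)), (array([262.21388889, 319.45694444]), np.float64(5.76)), (array([273.37037037, 320.61851852]), np.float64(2.16)), (array([248.51456693, 324.40669291]), np.float64(20.32)), (array([241.48674699, 323.31325301]), np.float64(3.3200000000000003)), (array([248.9150173 , 331.40733564]), np.float64(57.8))]
dark plate top [(array([238.18582677, 236.88008
[... 531 characters left out ...]
5949783325, 0.20656464993953705), (0.09545435756444931, 0.11814913898706436), 38.10142517089844)
side 0.036 104 [0.5064984  0.20317175 0.04351061] 0.044329568619015464 ((0.506299614906311, 0.20555560290813446), (0.06324069947004318, 0.014059711247682571), 37.565765380859375)
grip side 0.16 208 [ 0.60806386 -0.24731919  0.17173802] [ 0.6290376  -0.20670317  0.17755429] [ 0.59289729 -0.28934909  0.16013665]
grip side 0.182 594 [ 0.61245833 -0.22291756  0.20991985] [ 0.63203328 -0.18952067  0.22788853] [ 0.59336261 -0.23547639  0.18214928]
grip top 174 [ 0.61563452 -0.20805597  0.22468779] ((0.613513171672821, -0.2078419178724289), (0.044271498918533325, 0.03331000357866287), 72.84608459472656)
```

```bash
cat > go.py <<'E'
from h import *
from scipy.spatial.transform import Rotation as Ro
def to(p,yawdeg):
    o=bot.observe(); R=Ro.from_euler('xyz',o['tool_rot']); T=Ro.from_euler('xyz',[np.pi,0,np.radians(yawdeg)])
    d=R.inv().apply(np.array(p)-o['tool_pos'])/.3
    r=(R.inv()*T).as_rotvec()/np.radians(60)
    print('pos',o['tool_pos'].round(4),'rot',np.degrees(o['tool_rot']).round(2),'t',o['clock'],'shift',d.round(4),'turn',r.round(4))
E
python3 -c "
from go import *
to([.35,-.17,.17],19.1); to([.507,.207,.15],38.2)"
```

```text
pos [ 0.1882 -0.5427  0.1649] rot [-1.7991e+02 -1.0000e-02  1.9120e+01] t 0.1 shift [ 0.9165 -0.9972 -0.0152] turn [-0.0015 -0.0002  0.0004]
pos [ 0.1882 -0.5427  0.1649] rot [-1.7991e+02 -1.0000e-02  1.9120e+01] t 0.1 shift [ 1.8226 -2.013   0.0532] turn [-0.0015 -0.0004 -0.3179]
```

>>> arm_command(moves=[[[0.9, -1, 0], [0, 0, 0], -1], [[0.9, -1, 0], [0, 0, 0], -1], [[0.9, -1, 0], [0, 0, 0], -1], [[0.9, -1, 0], [0, 0, 0], -1], [[0.9, -1, 0], [0, 0, 0], -1], [[0.9, -1, 0], [0, 0, 0], -1], [[0.9, -1, 0], [0, 0, 0], -1], [[0.9, -1, 0], [0, 0, 0], -1], [[0.9, -1, 0], [0, 0, 0], -1], [[0.9, -1, 0], [0, 0, 0], -1]])

```text
clock: 1.1
tool_pos: [0.3453, -0.1704, 0.1656]
tool_rot: [3.141, 0.001, 0.338]
force: [-0.7, 0.4, 0.4]
opening: 0.0939
grip_force: 0.0
```

```bash
python3 -c "
from go import *
to([.507,.207,.13],38.2)"
```

```text
pos [ 0.3453 -0.1704  0.1656] rot [1.7997e+02 3.0000e-02 1.9360e+01] t 1.1 shift [ 0.9256 -1.0084  0.1176] turn [ 0.0004  0.0006 -0.3141]
```

>>> arm_command(moves=[[[0.93, -1, 0.1], [0, 0, -0.315], -1], [[0.93, -1, 0.1], [0, 0, -0.315], -1], [[0.93, -1, 0.1], [0, 0, -0.315], -1], [[0.93, -1, 0.1], [0, 0, -0.315], -1], [[0.93, -1, 0.1], [0, 0, -0.315], -1], [[0.93, -1, 0.1], [0, 0, -0.315], -1], [[0.93, -1, 0.1], [0, 0, -0.315], -1], [[0.93, -1, 0.1], [0, 0, -0.315], -1], [[0.93, -1, 0.1], [0, 0, -0.315], -1], [[0.93, -1, 0.1], [0, 0, -0.315], -1], [[0.93, -1, 0.1], [0, 0, -0.315], -1]])

```text
clock: 2.2
tool_pos: [0.5104, 0.201, 0.1351]
tool_rot: [3.141, 0.002, 0.662]
force: [-0.5, 0.2, 0.1]
opening: 0.0941
grip_force: 0.0
```

```bash
python3 -c "
from go import *
to([.5075,.207,.021],38.2)"
```

```text
pos [0.5104 0.201  0.1351] rot [1.7997e+02 1.3000e-01 3.7920e+01] t 2.2 shift [ 0.0055 -0.022   0.3803] turn [ 0.0005  0.0022 -0.0047]
```

>>> arm_command(moves=[[[0.006, -0.022, 0.1], [0, 0.002, -0.005], -1], [[0.006, -0.022, 0.2], [0, 0.002, -0.005], -1], [[0.006, -0.022, 0.28], [0, 0.002, -0.005], -1], [[0.006, -0.022, 0.34], [0, 0.002, -0.005], -1], [[0.006, -0.022, 0.37], [0, 0.002, -0.005], -1], [[0.006, -0.022, 0.378], [0, 0.002, -0.005], -1], [[0.006, -0.022, 0.378], [0, 0.002, -0.005], -1]])

```text
clock: 2.9
tool_pos: [0.5083, 0.2088, 0.0228]
tool_rot: [3.141, -0.003, 0.668]
force: [0.3, 0.0, -0.5]
opening: 0.0941
grip_force: 0.0
```

```bash
python3 -c "
from go import *
to([.5075,.207,.021],38.2)
im,d=grab('side')
cv2.imwrite('pics/s2.png',cv2.resize(im[120:280,180:380],None,fx=4,fy=3.7))"
```

```text
pos [0.5083 0.2088 0.0228] rot [ 1.7997e+02 -1.5000e-01  3.8250e+01] t 2.9 shift [-0.0058  0.0031  0.0061] turn [ 0.0005 -0.0025  0.0008]
```

View pics/s2.png

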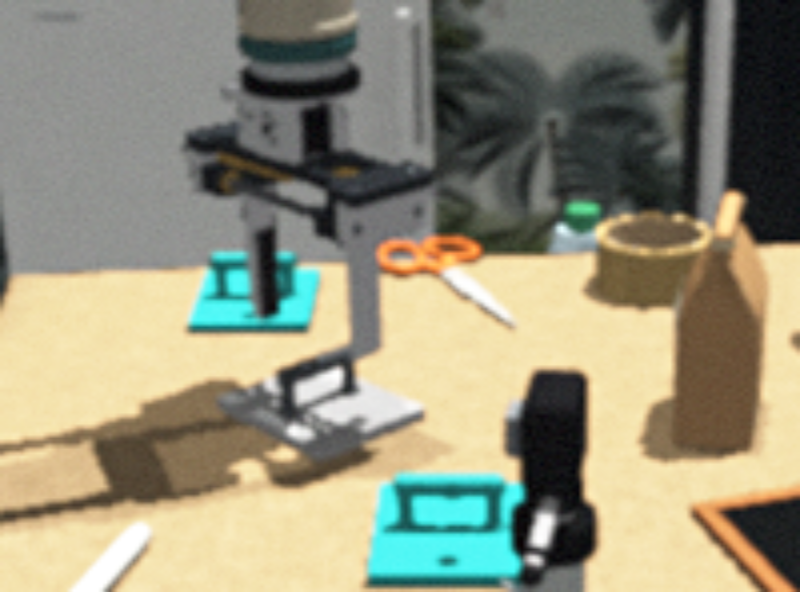

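The picture shows the fingers around crop (265,310) and (365,350), which looks behind the handle at (317,370). I'll check this by projecting the TCP and looking at depth.

```bash
python3 -c "
from go import *
im,d=load('side')
o=bot.observe(); R=Ro.from_euler('xyz',o['tool_rot'])
f=lambda p:tuple(np.round((np.array(proj('side',p))-[180,120])*[4,3.7],0))
for y in(-.055,-.047,0,.047,.055): print(y,(o['tool_pos']+R.apply([0,y,0])).round(3),f(o['tool_pos']+R.apply([0,y,0])))
P=cloud('side',d)
for c in((365,345),(365,300),(360,230),(265,305),(317,365),(355,190),(300,60)):
    u,v=int(180+c[0]/4),int(120+c[1]/3.7); print(c,P[v,u].round(3))
print('handle proj',f([.508,.208,.04]))
im,d=grab('top'); P=cloud('top',d); cv2.imwrite('pics/t2.png',cv2.resize(im[150:300,180:320],None,fx=4,fy=4))
"
```

```text
-0.055 [0.475 0.252 0.023] (np.float64(269.0), np.float64(359.0))
-0.047 [0.48  0.246 0.023] (np.float64(276.0), np.float64(362.0))
0 [0.509 0.209 0.023] (np.float64(319.0), np.float64(382.0))
0.047 [0.538 0.172 0.023] (np.float64(363.0), np.float64(404.0))
0.055 [0.543 0.166 0.023] (np.float64(371.0), np.float64(407.0))
(365, 345) [0.54  0.159 0.076]
(365, 300) [0.541 0.163 0.108]
(360, 230) [0.54  0.129 0.173]
(265, 305) [0.474 0.242 0.073]
(317, 365) [0.508 0.198 0.045]
(355, 190) [0.536 0.121 0.204]
(300, 60) [0.509 0.171 0.276]
handle proj (np.float64(316.0), np.float64(362.0))
```

View pics/t2.png

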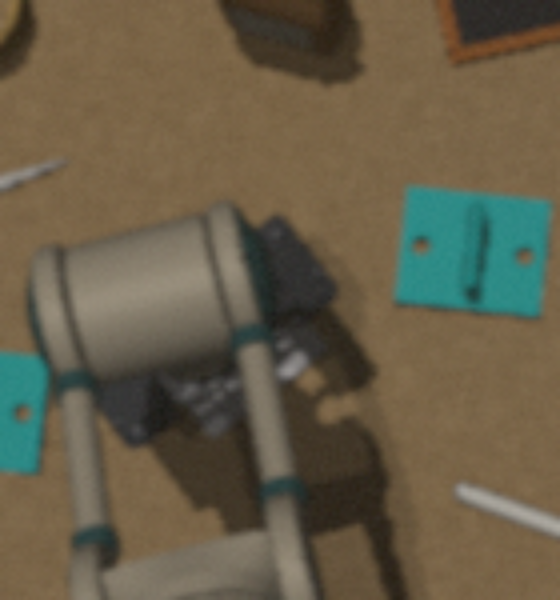

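The top view has the handle hidden under the wrist. The side depth put the fingertips at z≈0.07 while the reported TCP is 0.023, so I'll take a fresh side picture to see whether it lagged.

```bash
python3 -c "
from go import *
a,_=load('side'); im,d=grab('side'); P=cloud('side',d)
print(bot.observe()['clock'],np.abs(a.astype(int)-im).max(2)[120:280,180:380].mean())
o=bot.observe(); R=Ro.from_euler('xyz',o['tool_rot'])
for z in(0,-.01,-.02,-.03,-.04,-.05,-.06,-.08):
    for y in(-.053,.053):
        p=o['tool_pos']+R.apply([0,y,z]); u,v=np.round(proj('side',p)).astype(int); print(z,y,p.round(3),(u,v),P[v,u].round(3),im[v,u])
cv2.imwrite('pics/s3.png',cv2.resize(im[160:250,220:300],None,fx=7,fy=6.6,interpolation=cv2.INTER_NEAREST))
"
```

```text
3.05 4.64478125
0 -0.053 [0.476 0.251 0.023] (np.int64(248), np.int64(217)) [0.475 0.298 0.001] [185 232 248]
0 0.053 [0.542 0.168 0.023] (np.int64(272), np.int64(230)) [0.541 0.187 0.013] [229 229 230]
-0.01 -0.053 [0.476 0.251 0.033] (np.int64(248), np.int64(214)) [0.474 0.321 0.   ] [174 227 245]
-0.01 0.053 [0.542 0.168 0.033] (np.int64(272), np.int64(226)) [0.542 0.219 0.009] [231 231 231]
-0.02 -0.053 [0.476 0.251 0.043] (np.int64(247), np.int64(211)) [0.471 0.341 0.   ] [172 226 248]
-0.02 0.053 [0.542 0.168 0.043] (np.int64(272), np.int64(223)) [0.542 0.237 0.009] [210 230 240]
-0.03 -0.053 [0.476 0.251 0.053] (np.int64(247), np.int64(207)) [0.471 0.351 0.009] [177 181  44]
-0.03 0.053 [0.542 0.168 0.053] (np.int64(272), np.int64(219)) [0.543 0.277 0.002] [173 226 245]
-0.04 -0.053 [0.476 0.251 0.063] (np.int64(247), np.int64(204)) [0.476 0.245 0.066] [43 40 20]
-0.04 0.053 [0.541 0.168 0.063] (np.int64(272), np.int64(216)) [0.544 0.3   0.   ] [155 200 232]
-0.05 -0.053 [0.476 0.251 0.073] (np.int64(247), np.int64(201)) [0.477 0.247 0.074] [11  9 17]
-0.05 0.053 [0.541 0.168 0.073] (np.int64(272), np.int64(212)) [0.542 0.166 0.076] [116 114 114]
-0.06 -0.053 [0.476 0.251 0.083] (np.int64(246), np.int64(197)) [0.475 0.242 0.088] [30 29 28]
-0.06 0.053 [0.541 0.168 0.083] (np.int64(271), np.int64(209)) [0.54  0.157 0.088] [117 117 118]
-0.08 -0.053 [0.476 0.251 0.103] (np.int64(246), np.int64(190)) [0.476 0.248 0.106] [26 24 22]
-0.08 0.053 [0.541 0.168 0.103] (np.int64(271), np.int64(202)) [0.541 0.163 0.105] [118 117 117]
```

View pics/s3.png

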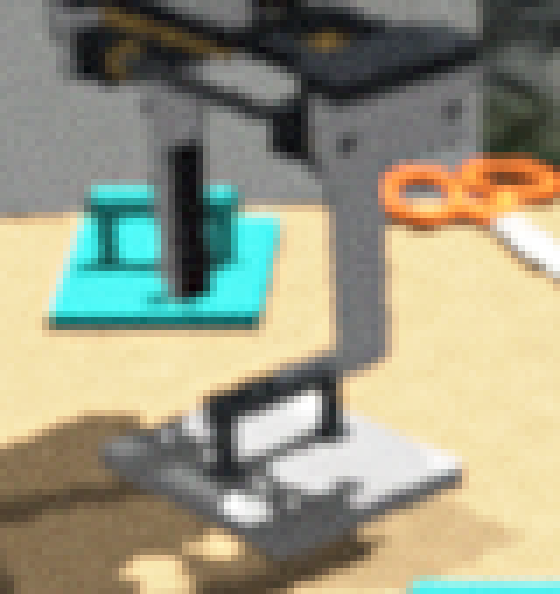

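The fresh picture shows the same: the finger ends are at (185,298) and (360,370) in the crop, above the handle bar at (275,385), with the tips roughly 4 cm higher than the reported TCP. I'll quantify that offset in all axes from the cloud.

```bash
cat > off.py <<'E'
from go import *
def off(n,D,tip=.0):
    P=cloud(n,D); o=bot.observe(); R=Ro.from_euler('xyz',o['tool_rot'])
    Q=R.inv().apply(P.reshape(-1,3)-o['tool_pos']).reshape(P.shape)
    for s in(-1,1):
        m=(np.abs(Q[...,0])<.03)&(Q[...,1]*s>.02)&(Q[...,1]*s<.08)&(Q[...,2]<-.03)&(Q[...,2]>-.085)
        q=Q[m]
        if len(q): print(n,s,len(q),'z max pct',np.percentile(q[:,2],[90,97,100]).round(4),'x',np.percentile(q[:,0],[3,50,97]).round(4),'y',np.percentile(q[:,1],[3,50,97]).round(4))
E
python3 -c "
from off import *
im,d=load('side'); off('side',d)
im,d=load('top'); off('top',d)
o=bot.observe(); print(o['q'])"
```

```text
side -1 119 z max pct [-0.0457 -0.0413 -0.0396] x [-0.0127 -0.0066  0.0064] y [-0.0602 -0.049  -0.0451]
side 1 115 z max pct [-0.048  -0.043  -0.0405] x [-0.0133 -0.0077  0.0062] y [0.0473 0.0571 0.0612]
[2.63969061e-01 3.54493883e-01 1.77323643e+00 7.90927044e-04
 1.00975336e+00 1.16576757e+00]
```

>>> arm_command(moves=[[[0, 0, 0.04], [0, 0, 0], -1], [[0, 0, 0.07], [0, 0, 0], -1], [[0, 0, 0.09], [0, 0, 0], -1], [[0, 0, 0.09], [0, 0, 0], -1], [[0, 0, 0.09], [0, 0, 0], -1]])

```text
clock: 3.55
tool_pos: [0.5077, 0.2098, -0.0052]
tool_rot: [-3.141, -0.001, 0.669]
force: [1.3, -0.3, 0.4]
opening: 0.0939
grip_force: 0.0
```

```bash
python3 -c "
from off import *
im,d=grab('side'); off('side',d)
print(bot.observe()['q'],bot.observe()['tool_pos'])"
```

```text
side -1 114 z max pct [-0.0461 -0.0413 -0.0398] x [-0.0133 -0.0073  0.006 ] y [-0.0595 -0.049  -0.045 ]
side 1 116 z max pct [-0.0496 -0.0425 -0.0385] x [-0.0132 -0.0067  0.0064] y [0.0476 0.0563 0.0615]
[2.64616540e-01 3.86868548e-01 1.80668802e+00 8.96767834e-04
 9.46141011e-01 1.16579646e+00] [ 0.50800243  0.20988078 -0.00485223]
```

The TCP reading lies 40 mm beyond the real fingertips: it went below the plate's top with no contact. I'll treat tip z as reported z + 0.040, go down 14 mm more and grip.

>>> arm_command(moves=[[[0, 0, 0.03], [0, 0, 0], -1], [[0, -0.003, 0.047], [0, 0, 0], -1], [[0, -0.003, 0.047], [0, 0, 0], -1], [[0, -0.003, 0.047], [0, 0, 0], 1], [[0, -0.003, 0.047], [0, 0, 0], 1], [[0, -0.003, 0.047], [0, 0, 0], 1], [[0, -0.003, 0.047], [0, 0, 0], 1], [[0, -0.003, 0.047], [0, 0, 0], 1], [[0, -0.003, 0.047], [0, 0, 0], 1], [[0, -0.003, 0.047], [0, 0, 0], 1], [[0, -0.003, 0.047], [0, 0, 0], 1]], grip_force=40)

```text
clock: 4.7
tool_pos: [0.5074, 0.2105, -0.0189]
tool_rot: [3.141, -0.002, 0.669]
force: [0.0, 0.1, -0.4]
opening: 0.0337
grip_force: 0.0
```

>>> arm_command(moves=[[[0, 0, 0], [0, 0, 0], 1], [[0, 0, 0], [0, 0, 0], 1], [[0, 0, 0], [0, 0, 0], 1], [[0, 0, 0], [0, 0, 0], 1], [[0, 0, 0], [0, 0, 0], 1], [[0, 0, 0], [0, 0, 0], 1]])

```text
clock: 5.3
tool_pos: [0.5078, 0.2101, -0.0189]
tool_rot: [3.141, -0.002, 0.669]
force: [1.8, -2.9, -1.9]
opening: 0.0117
grip_force: 40.0
```

>>> arm_command(moves=[[[0, 0, -0.05], [0, 0, 0], 1], [[0, 0, -0.12], [0, 0, 0], 1], [[0, 0, -0.22], [0, 0, 0], 1], [[0, 0, -0.3], [0, 0, 0], 1], [[0, 0, -0.33], [0, 0, 0], 1], [[0, 0, -0.33], [0, 0, 0], 1], [[0, 0, -0.33], [0, 0, 0], 1]])

```text
clock: 6.0
tool_pos: [0.5053, 0.2102, 0.0784]
tool_rot: [-3.14, 0.001, 0.669]
force: [0.2, 0.3, -8.1]
opening: 0.0117
grip_force: 40.0
```

```bash
python3 - <<'E'
from off import *
im,d=grab('side'); cv2.imwrite('pics/s4.png',cv2.resize(im[130:260,200:320],None,fx=5,fy=4.5))
o=bot.observe(); R=Ro.from_euler('xyz',o['tool_rot']); P=cloud('side',d)[120:280,180:340].reshape(-1,3)
m=(np.abs(P[:,:2]-o['tool_pos'][:2]).max(1)<.09)&(P[:,2]>.06)&(P[:,2]<.12); q=P[m]
print(len(q),q.mean(0),np.percentile(q[:,2],[5,50,95]),cv2.minAreaRect(q[:,:2].astype(np.float32)))
# stand pose from both views
im,dt=load('top')
# seat prediction from mast and pins
for z in(.012,.020,.028):
    print(z,[onplane('top',*p,z)[:2].round(4) for p in((352.4,237.8),(378.9,244.5))])
    print('  side',[onplane('side',*p,z)[:2].round(4) for p in((259.4,304),(249,328))])
to([.42,-.05,.15],-16)
print(o['force'])
E
```

```text
674 [0.50479908 0.19155832 0.10646285] [0.09944914 0.10713169 0.10993092] ((0.5032214522361755, 0.207636296749115), (0.09382046014070511, 0.11610694974660873), 38.596588134765625)
0.012 [array([ 0.5076, -0.1384]), array([ 0.4879, -0.2186])]
  side [array([ 0.5062, -0.137 ]), array([ 0.4862, -0.211 ])]
0.02 [array([ 0.5071, -0.1374]), array([ 0.4875, -0.2171])]
  side [array([ 0.5065, -0.1481]), array([ 0.4868, -0.221 ])]
0.028 [array([ 0.5066, -0.1364]), array([ 0.4871, -0.2157])]
  side [array([ 0.5068, -0.1591]), array([ 0.4874, -0.231 ])]
pos [0.5052 0.2101 0.0781] rot [-1.7989e+02  1.1000e-01  3.8320e+01] t 6.05 shift [-0.7608  0.5035 -0.2392] turn [-9.000e-04  2.600e-03  9.053e-01]
[-0.82596945  0.04353659 -7.32161836]
```

View pics/s4.png

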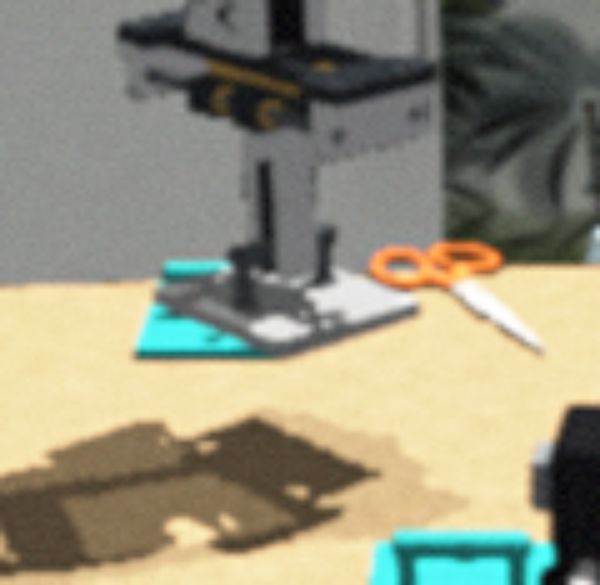

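The plate is held level, centred at crop (290,315), clear of the table. Now I refine the stand's pose from both clouds: foot, pins and mast.

```bash
cat > st.py <<'E'
from m import *
def stand(n,D):
    P=cloud(n,D).reshape(-1,3)
    c=np.array([.549,-.19]); a=np.radians(-15); Rm=np.array([[np.cos(a),np.sin(a)],[-np.sin(a),np.cos(a)]])
    L=(P[:,:2]-c)@Rm.T
    ok=(np.abs(L[:,0])<.15)&(np.abs(L[:,1])<.10)
    def w(l): return c+Rm.T@np.array(l)
    t=ok&(P[:,2]>.007)&(P[:,2]<.016)
    q=L[t]
    # edges: bin along one axis, extreme on the other
    def edge(ax,sgn,lo,hi):
        b=np.arange(lo,hi,.006); xs=[];ys=[]
        for k in b:
            s=q[(q[:,ax]>=k)&(q[:,ax]<k+.006)]
            if len(s)>3: xs.append(k+.003); ys.append(sgn*np.sort(sgn*s[:,1-ax])[-2])
        xs,ys=np.array(xs),np.array(ys)
        for _ in range(3):
            p=np.polyfit(xs,ys,1); r=np.abs(ys-np.polyval(p,xs)); k=r<max(.0015,2*np.median(r)); xs,ys=xs[k],ys[k]
        return p.round(4),len(xs)
    print(n,'z',np.median(P[t,2]).round(4),'+y',edge(0,1,-.1,.1),'-y',edge(0,-1,-.1,.05),'-x',edge(1,-1,-.055,.055))
    for y in(.04,-.04):
        k=ok&(P[:,2]>.017)&(P[:,2]<.035)&(np.abs(L[:,0]+.05)<.02)&(np.abs(L[:,1]-y)<.025)
        print('  pin',y,k.sum(),L[k].mean(0).round(4),w(L[k].mean(0)).round(4),P[k,2].max().round(4) if k.any() else '')
E
python3 - <<'E'
from st import *
for n in('top','side'):
    D=load(n)[1] if n=='side' else None
    if n=='top': D=grab('top')[1]
    stand(n,D)
im=load('top')[0]; s=load('side')[0]
cv2.imwrite('pics/pins.png',np.hstack([cv2.resize(im[225:261,335:395],(400,240),interpolation=cv2.INTER_NEAREST),cv2.resize(s[290:344,225:285],(400,360),interpolation=cv2.INTER_NEAREST)[:240]*0+cv2.resize(s[295:340,225:300],(400,240),interpolation=cv2.INTER_NEAREST)]))
E
```

```text
top z 0.0118 +y (array([0.0199, 0.0645]), 21) -y (array([ 0.0119, -0.0671]), 19) -x (array([-0.035 , -0.1211]), 16)
  pin 0.04 22 [-0.0534  0.0351] [ 0.5065 -0.1422] 0.0325
  pin -0.04 29 [-0.0536 -0.0371] [ 0.4877 -0.212 ] 0.0345
side z 0.0122 +y (array([0.0069, 0.0609]), 17) -y (array([ 0.0159, -0.0722]), 26) -x (array([-0.0229, -0.1226]), 17)
  pin 0.04 26 [-0.0555  0.0334] [ 0.5041 -0.1434] 0.0297
  pin -0.04 31 [-0.0537 -0.0469] [ 0.485  -0.2214] 0.0294
```

View pics/pins.png

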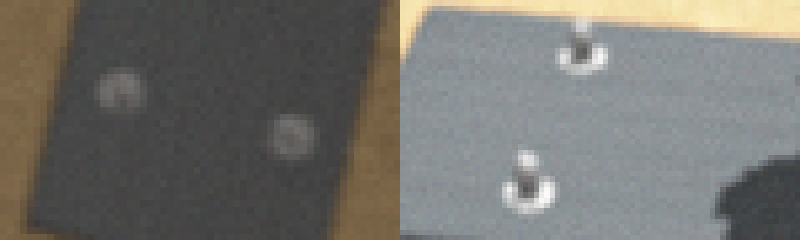

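The left panel (top view) has ring-based pins centred at (121,91) and (292,137), i.e. full-image (352.65,238.15) and (378.3,245.05). In the right panel (side view) the base rings are centred near (258.8,306.2) and (248.8,332.0).

```bash
python3 - <<'E'
from st import *
from off import *
for n,ps in(('top',((352.65,238.15),(378.3,245.05))),('side',((258.8,306.2),(248.8,332.0)))):
    a,b=[onplane(n,*p,.012)[:2] for p in ps]; d=a-b; print(n,a.round(4),b.round(4),'mid',((a+b)/2).round(4),'len',np.hypot(*d).round(4),'yaw',np.degrees(np.arctan2(d[1],d[0])).round(2)-90)
    im=load(n)[0]; g=cv2.cvtColor(im,cv2.COLOR_BGR2GRAY).astype(float)
    for p in ps:
        u,v=int(round(p[0])),int(round(p[1])); w=g[v-6:v+7,u-6:u+7]; w=np.clip(w-np.median(w)-12,0,None); yy,xx=np.mgrid[-6:7,-6:7]; print('   centroid',u+(w*xx).sum()/w.sum(),v+(w*yy).sum()/w.sum())
to([.42,-.05,.10],-14.3)
E
```

```text
top [ 0.5065 -0.1391] [ 0.4862 -0.2167] mid [ 0.4963 -0.1779] len 0.0802 yaw -14.689999999999998
   centroid 352.4989648033126 237.6935817805383
   centroid 378.38868613138686 244.71715328467153
side [ 0.5049 -0.1443] [ 0.4861 -0.2226] mid [ 0.4955 -0.1835] len 0.0805 yaw -13.569999999999993
   centroid 259.35636856368563 305.2886178861789
   centroid 249.32006048387098 331.164314516129
pos [0.5053 0.21   0.0781] rot [-1.7989e+02  1.1000e-01  3.8320e+01] t 6.1 shift [-0.7608  0.5035 -0.0725] turn [-0.0009  0.0025  0.877 ]
```

>>> arm_command(moves=[[[-0.05, 0.06, 0], [0, 0, 0.04], 1], [[-0.13, 0.16, 0], [0, 0, 0.12], 1], [[-0.22, 0.28, 0], [0, 0, 0.22], 1], [[-0.32, 0.4, 0], [0, 0, 0.33], 1], [[-0.43, 0.53, 0], [0, 0, 0.45], 1], [[-0.54, 0.66, 0], [0, 0, 0.57], 1], [[-0.64, 0.78, 0], [0, 0, 0.68], 1], [[-0.72, 0.88, 0], [0, 0, 0.77], 1], [[-0.78, 0.95, 0], [0, 0, 0.84], 1], [[-0.81, 0.985, 0], [0, 0, 0.87], 1], [[-0.82, 0.995, 0], [0, 0, 0.877], 1], [[-0.82, 0.995, 0], [0, 0, 0.877], 1]])

```text
clock: 7.3
tool_pos: [0.4987, -0.1755, 0.0789]
tool_rot: [-3.139, 0.001, -0.249]
force: [1.2, -0.0, -7.7]
opening: 0.0117
grip_force: 40.0
```

```bash
python3 -c "
from off import *
to([.4975,-.178,.036],-14.3)"
```

```text
pos [ 0.4987 -0.1755  0.0789] rot [-1.7983e+02  4.0000e-02 -1.4290e+01] t 7.3 shift [-0.0017  0.0096  0.143 ] turn [-0.0028  0.0006  0.0001]
```

>>> arm_command(moves=[[[0, 0.004, 0.05], [-0.003, 0, 0], 1], [[-0.001, 0.008, 0.12], [-0.003, 0, 0], 1], [[-0.002, 0.01, 0.165], [-0.003, 0, 0], 1], [[-0.002, 0.01, 0.17], [-0.003, 0, 0], 1], [[-0.002, 0.01, 0.17], [-0.003, 0, 0], 1], [[-0.002, 0.01, 0.17], [-0.003, 0, 0], 1]])

```text
clock: 7.9
tool_pos: [0.4991, -0.1786, 0.0295]
tool_rot: [3.14, -0.003, -0.248]
force: [-0.2, 0.5, -7.6]
opening: 0.0117
grip_force: 40.0
```

```bash
cat > pl.py <<'E'
from st import *
from off import *
def plate():
    o=bot.observe(); print('tool',o['tool_pos'].round(4),np.degrees(o['tool_rot']).round(2),'F',o['force'].round(1))
    for n in('side','top'):
        im,D=grab(n); P=cloud(n,D).reshape(-1,3)
        zt=o['tool_pos'][2]+.019+.010
        m=(np.abs(P[:,:2]-o['tool_pos'][:2]).max(1)<.09)&(np.abs(P[:,2]-zt)<.006); q=P[m]
        r=cv2.minAreaRect(q[:,:2].astype(np.float32)); print(n,len(q),'z',np.median(q[:,2]).round(4),'rect',np.round(r[0],4),np.round(r[1],4),round(r[2],2))
        cv2.imwrite(f'pics/{n}_now.png',im)
E
python3 - <<'E'
from pl import *
plate()
a=cv2.imread('pics/side_now.png')[200:360,190:370]; b=cv2.imread('pics/top_now.png')[170:290,320:440]
cv2.imwrite('pics/h5.png',np.hstack([cv2.resize(a,(450,400)),cv2.resize(b,(350,400))]))
E
```

```text
tool [ 0.4991 -0.1786  0.0295] [179.9   -0.18 -14.23] F [-0.2  0.5 -7.6]
side 1357 z 0.0585 rect [ 0.4984 -0.1791] [0.1168 0.0906] 76.07
top 228 z 0.0585 rect [ 0.499  -0.1789] [0.1122 0.0903] 74.98
```

View pics/h5.png

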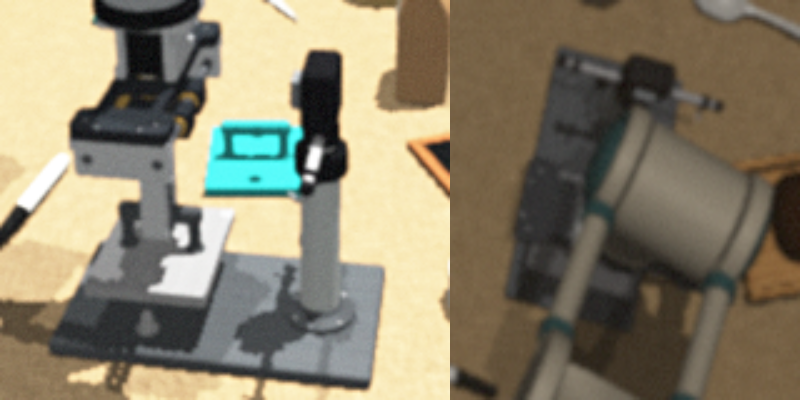

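The left panel has the plate hovering over the foot's pin end with the mast clear; the pin shadow is at (150,325). Measured in the same frames, the plate needs about -2 mm along stand x. I'll lower it slowly with force checks.

>>> arm_command(moves=[[[-0.003, 0, 0.02], [0, 0.002, 0.002], 1], [[-0.006, 0, 0.04], [0, 0.003, 0.003], 1], [[-0.006, 0, 0.06], [0, 0.003, 0.003], 1], [[-0.006, 0, 0.07], [0, 0.003, 0.003], 1], [[-0.006, 0, 0.075], [0, 0.003, 0.003], 1], [[-0.006, 0, 0.08], [0, 0.003, 0.003], 1], [[-0.006, 0, 0.08], [0, 0.003, 0.003], 1], [[-0.006, 0, 0.08], [0, 0.003, 0.003], 1]])

```text
clock: 8.8
tool_pos: [0.4965, -0.1787, 0.0048]
tool_rot: [3.14, -0.005, -0.253]
force: [-0.1, -0.5, -8.3]
opening: 0.0115
grip_force: 40.0
```

```bash
python3 -c "
from pl import *
plate(); to([.4973,-.178,.0],-14.3); print(bot.observe()['wrist_torque'])"
```

```text
tool [ 0.4965 -0.1787  0.0048] [179.91  -0.27 -14.48] F [-0.1 -0.5 -8.3]
side 1378 z 0.0337 rect [ 0.4954 -0.1807] [0.1157 0.0914] 75.17
top 209 z 0.0336 rect [ 0.4968 -0.1783] [0.1124 0.0902] 75.72
pos [ 0.4966 -0.1788  0.0049] rot [179.9   -0.29 -14.48] t 8.9 shift [ 0.0015 -0.0031  0.0162] turn [ 0.0016 -0.0048 -0.0029]
[-0.00187195  0.06434872 -0.03238475]
```

The underside is at 0.024, below the pin tips, with no contact force, so the pins have entered the holes. I'll keep going in small steps.

>>> arm_command(moves=[[[0, 0, 0.006], [0, 0, 0], 1], [[0, 0, 0.011], [0, 0, 0], 1], [[0, 0, 0.016], [0, 0, 0], 1], [[0, 0, 0.016], [0, 0, 0], 1], [[0, 0, 0.016], [0, 0, 0], 1]])

```text
clock: 9.4
tool_pos: [0.4963, -0.1786, -0.0002]
tool_rot: [3.14, -0.004, -0.253]
force: [-0.3, 0.1, -7.6]
opening: 0.0119
grip_force: 40.0
```

>>> arm_command(moves=[[[0, 0, 0.007], [0, 0, 0], 1], [[0, 0, 0.013], [0, 0, 0], 1], [[0, 0, 0.018], [0, 0, 0], 1], [[0, 0, 0.02], [0, 0, 0], 1], [[0, 0, 0.02], [0, 0, 0], 1], [[0, 0, 0.02], [0, 0, 0], 1]])

```text
clock: 10.0
tool_pos: [0.4964, -0.1787, -0.0062]
tool_rot: [3.14, -0.004, -0.253]
force: [1.2, 0.7, -8.6]
opening: 0.0117
grip_force: 40.0
```

>>> arm_command(moves=[[[0, 0, 0.003], [0, 0, 0], 1], [[0, 0, 0.005], [0, 0, 0], 1], [[0, 0, 0.005], [0, 0, 0], 1]])

```text
clock: 10.3
tool_pos: [0.4968, -0.1788, -0.0068]
tool_rot: [3.14, -0.005, -0.253]
force: [-0.6, 1.8, 0.3]
opening: 0.0117
grip_force: 40.0
```

The weight is now carried by the foot, so I release.

>>> arm_command(moves=[[[0, 0, 0], [0, 0, 0], 0.6], [[0, 0, 0], [0, 0, 0], 0], [[0, 0, 0], [0, 0, 0], -1], [[0, 0, 0], [0, 0, 0], -1], [[0, 0, 0], [0, 0, 0], -1], [[0, 0, 0], [0, 0, 0], -1], [[0, 0, 0], [0, 0, 0], -1], [[0, 0, 0], [0, 0, 0], -1], [[0, 0, 0], [0, 0, 0], -1]])

```text
clock: 11.2
tool_pos: [0.4964, -0.1787, -0.0077]
tool_rot: [3.14, -0.004, -0.253]
force: [-0.1, 0.5, -0.5]
opening: 0.0793
grip_force: 0.0
```

```bash
python3 - <<'E'
from pl import *
plate()
a=cv2.imread('pics/side_now.png')[200:360,190:370]
cv2.imwrite('pics/h6.png',cv2.resize(a,(675,600)))
E
```

```text
tool [ 0.4964 -0.1787 -0.0077] [179.91  -0.25 -14.48] F [-0.1  0.5 -0.5]
side 1286 z 0.0222 rect [ 0.5085 -0.1889] [0.1257 0.1209] 75.67
top 314 z 0.0199 rect [ 0.5047 -0.181 ] [0.1313 0.1564] 75.05
```

View pics/h6.png

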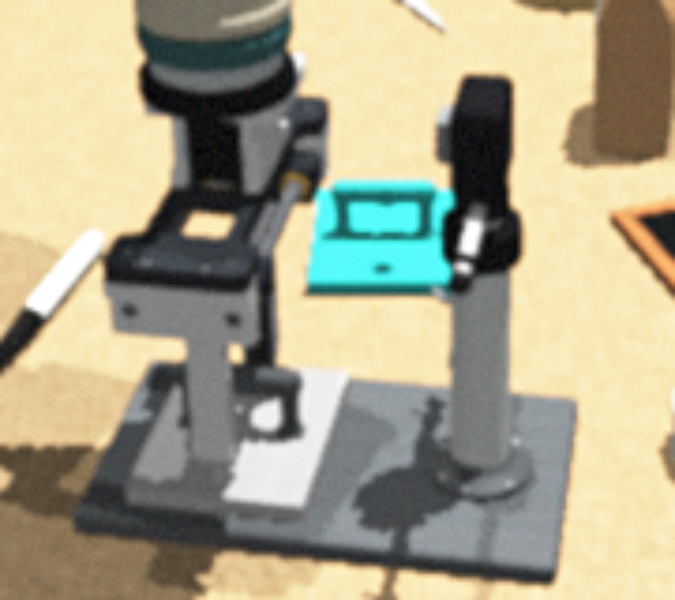

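The picture shows the plate flat on the foot over the pins (centre (235,450)) with the fingers open beside its handle. Now I go straight up, turn 90°, and go over the grip.

>>> arm_command(moves=[[[0, 0, -0.04], [0, 0, 0], -1], [[0, 0, -0.12], [0, 0, 0], -1], [[0, 0, -0.25], [0, 0, 0], -1], [[0, 0, -0.4], [0, 0, 0], -1], [[0, 0, -0.55], [0, 0, 0], -1], [[0, 0, -0.7], [0, 0, 0], -1], [[0, 0, -0.82], [0, 0, 0], -1], [[0, 0, -0.87], [0, 0, 0], -1], [[0, 0, -0.87], [0, 0, 0], -1], [[0, 0, -0.87], [0, 0, 0], -1]])

```text
clock: 12.3
tool_pos: [0.495, -0.1777, 0.2533]
tool_rot: [3.14, -0.004, -0.253]
force: [1.4, -0.1, -0.5]
opening: 0.094
grip_force: 0.0
```

>>> arm_command(moves=[[[0, 0, 0], [0, 0, -0.9], -1], [[0, 0, 0], [0, 0, -0.9], -1], [[0, 0, 0], [0, 0, -0.9], -1], [[0, 0, 0], [0, 0, -0.9], -1], [[0, 0, 0], [0, 0, -0.9], -1], [[0, 0, 0], [0, 0, -0.9], -1], [[0, 0, 0], [0, 0, -0.9], -1], [[0, 0, 0], [0, 0, -0.9], -1]])

```text
clock: 13.1
tool_pos: [0.4943, -0.1774, 0.2515]
tool_rot: [3.141, 0.0, 0.69]
force: [-0.2, -0.3, -0.7]
opening: 0.0937
grip_force: 0.0
```

```bash
python3 - <<'E'
from pl import *
o=bot.observe()
for n in('top','side'):
    im,D=grab(n); stand(n,D); P=cloud(n,D).reshape(-1,3)
    c=np.array([.4955,-.1785])
    a=np.radians(-14.4); Rm=np.array([[np.cos(a),np.sin(a)],[-np.sin(a),np.cos(a)]]); L=(P[:,:2]-c)@Rm.T
    m=(np.abs(L[:,0])<.043)&(np.abs(L[:,1])<.054)&(P[:,2]>.015)&(P[:,2]<.03); print('plate top z',np.percentile(P[m,2],[10,50,90]).round(4),m.sum())
    A=np.c_[L[m],np.ones(m.sum())]; print('tilt fit',np.linalg.lstsq(A,P[m,2],rcond=None)[0].round(4))
    for lo,hi in((.186,.218),(.2195,.24),(.163,.176)):
        g=(np.abs(L[:,0]-.125)<.04)&(np.abs(L[:,1])<.09)&(P[:,2]>lo)&(P[:,2]<hi)
        if g.sum()>5: print(n,'grip L',lo,g.sum(),np.percentile(L[g],[2,50,98],axis=0).round(4).tolist())
to([.6155,-.2088,.25],75.6)
E
```

```text
top z 0.0118 +y (array([0.0247, 0.0639]), 24) -y (array([-0.9296, -0.0062]), 21) -x (array([-1.5252, -0.0749]), 16)
  pin 0.04 147 [-0.0487  0.0363] [ 0.5113 -0.1423] 0.0317
  pin -0.04 0 [nan nan] [nan nan] 
plate top z [0.0185 0.0223 0.0263] 354
tilt fit [-0.009  -0.0104  0.0227]
top grip L 0.186 63 [[0.1044, -0.0123], [0.1116, 0.0086], [0.1312, 0.0229]]
top grip L 0.2195 147 [[0.1126, -0.0187], [0.125, 0.002], [0.1372, 0.0211]]
top grip L 0.163 59 [[0.1169, 0.0174], [0.1251, 0.0517], [0.1301, 0.0791]]
side z 0.0122 +y (array([0.872 , 0.0064]), 25) -y (array([ 0.0129, -0.0721]), 26) -x (array([-0.0198, -0.1222]), 19)
  pin 0.04 62 [-0.0489  0.0315] [ 0.5099 -0.1469] 0.0247
  pin -0.04 369 [-0.0497 -0.0408] [ 0.4904 -0.2165] 0.0292
plate top z [0.021  0.0223 0.0238] 1181
tilt fit [ 0.0016 -0.0013  0.0225]
side grip L 0.186 345 [[0.1051, -0.0244], [0.1243, -0.0213], [0.1379, 0.0098]]
side grip L 0.2195 205 [[0.1129, -0.0233], [0.1256, -0.0094], [0.1371, 0.0168]]
side grip L 0.163 192 [[0.1135, -0.081], [0.1263, -0.0379], [0.1376, -0.0039]]
pos [ 0.4947 -0.1776  0.252 ] rot [ 1.7988e+02 -2.0000e-02  3.9460e+01] t 13.2 shift [0.2449 0.3362 0.0075] turn [ 2.000e-03  3.000e-04 -6.023e-01]st.py:23: RuntimeWarning: Mean of empty slice.
  print('  pin',y,k.sum(),L[k].mean(0).round(4),w(L[k].mean(0)).round(4),P[k,2].max().round(4) if k.any() else '')
  ret = um.true_divide(
```

The plate is flush (top z 0.0223, level), and the grip centre is exactly 0.125 along the stand's x from the plate centre.

>>> arm_command(moves=[[[0.08, 0.11, 0], [0, 0, -0.2], -1], [[0.16, 0.22, 0], [0, 0, -0.4], -1], [[0.22, 0.3, 0], [0.002, 0, -0.55], -1], [[0.244, 0.337, 0], [0.002, 0, -0.6], -1], [[0.244, 0.337, 0], [0.002, 0, -0.6], -1], [[0.244, 0.337, 0], [0.002, 0, -0.6], -1], [[0.244, 0.337, 0], [0.002, 0, -0.6], -1], [[0.244, 0.337, 0], [0.002, 0, -0.6], -1]])

```text
clock: 14.0
tool_pos: [0.6153, -0.2091, 0.2545]
tool_rot: [3.139, 0.001, 1.317]
force: [-0.4, 0.4, 0.3]
opening: 0.0939
grip_force: 0.0
```

```bash
cat > fin.py <<'E'
from pl import *
def fin(b=.05):
    "finger and grip extents in stand frame about seat"
    o=bot.observe(); c=np.array([.4955,-.1785]); a=np.radians(-14.4); Rm=np.array([[np.cos(a),np.sin(a)],[-np.sin(a),np.cos(a)]])
    print('tool L',(Rm@(o['tool_pos'][:2]-c)).round(4),o['tool_pos'][2].round(4),'F',o['force'].round(2))
    im,D=grab('side'); P=cloud('side',D).reshape(-1,3); L=(P[:,:2]-c)@Rm.T
    tz=o['tool_pos'][2]+.04
    for s in(-1,1):
        m=((L[:,0]-.125)*s>.03)&((L[:,0]-.125)*s<.08)&(np.abs(L[:,1])<.03)&(P[:,2]>tz-.03)&(P[:,2]<tz+.04)
        if m.sum()>5: print('finger',s,m.sum(),'x',np.percentile(L[m,0]-.125,[3,50,97]).round(4),'y',np.percentile(L[m,1],[3,97]).round(4),'zmin',np.percentile(P[m,2],[0,3]).round(4))
E
python3 -c "
from fin import *
fin(); to([.616,-.2095,.145],75.6)"
```

```text
tool L [0.1237 0.0002] 0.2545 F [-0.42  0.43  0.27]
finger -1 191 x [-0.061  -0.0538 -0.0495] y [-0.0121  0.0027] zmin [0.2937 0.2972]
finger 1 164 x [0.0449 0.0503 0.0564] y [-0.0118 -0.0031] zmin [0.295  0.2978]
pos [ 0.6155 -0.2092  0.2546] rot [1.7982e+02 6.0000e-02 7.5450e+01] t 14.05 shift [-2.000e-04  9.000e-04  3.652e-01] turn [ 0.0029  0.001  -0.0025]
```

>>> arm_command(moves=[[[0, 0.004, 0.06], [0.003, 0, 0], -1], [[0, 0.004, 0.15], [0.003, 0, 0], -1], [[0, 0.004, 0.25], [0.003, 0, 0], -1], [[0, 0.004, 0.33], [0.003, 0, 0], -1], [[0, 0.004, 0.365], [0.003, 0, 0], -1], [[0, 0.004, 0.372], [0.003, 0, 0], -1], [[0, 0.004, 0.372], [0.003, 0, 0], -1], [[0, 0.004, 0.372], [0.003, 0, 0], -1]])

```text
clock: 14.85
tool_pos: [0.6186, -0.2103, 0.144]
tool_rot: [3.139, 0.001, 1.318]
force: [0.4, 0.3, 0.4]
opening: 0.0937
grip_force: 0.0
```

```bash
python3 -c "
from fin import *
fin(); to([.616,-.2095,.143],75.6)"
```

```text
tool L [ 0.1271 -0.0002] 0.144 F [0.37 0.33 0.42]
finger -1 159 x [-0.0581 -0.0502 -0.046 ] y [-0.0123  0.0006] zmin [0.1835 0.1869]
finger 1 140 x [0.0486 0.0541 0.0599] y [-0.0121 -0.0001] zmin [0.1843 0.1874]
pos [ 0.6185 -0.2103  0.1439] rot [1.7987e+02 8.0000e-02 7.5520e+01] t 14.9 shift [ 0.0004 -0.0089  0.0031] turn [ 0.0022  0.0014 -0.0014]
```

>>> arm_command(moves=[[[0, -0.007, 0.003], [0.002, 0, 0], -1], [[0, -0.007, 0.003], [0.002, 0, 0], 0.2], [[0, -0.007, 0.003], [0.002, 0, 0], 0.2], [[0, -0.007, 0.003], [0.002, 0, 0], 0.2], [[0, -0.007, 0.003], [0.002, 0, 0], 0.2], [[0, -0.007, 0.003], [0.002, 0, 0], 0.2], [[0, -0.007, 0.003], [0.002, 0, 0], 0.2], [[0, -0.007, 0.003], [0.002, 0, 0], 0.2]], grip_force=25)

```text
clock: 15.7
tool_pos: [0.6156, -0.2093, 0.1414]
tool_rot: [-3.139, 0.001, 1.318]
force: [0.6, 0.1, -1.1]
opening: 0.041
grip_force: 0.0
```

>>> arm_command(moves=[[[0, 0, 0], [0, 0, 0], 1], [[0, 0, 0], [0, 0, 0], 1], [[0, 0, 0], [0, 0, 0], 1], [[0, 0, 0], [0, 0, 0], 1], [[0, 0, 0], [0, 0, 0], 1]])

```text
clock: 16.2
tool_pos: [0.6166, -0.2096, 0.1413]
tool_rot: [-3.141, 0.001, 1.318]
force: [3.8, -0.7, -2.8]
opening: 0.0268
grip_force: 25.0
```

```bash
python3 -c "
from fin import *
fin(); o=bot.observe(); print(o['opening'],o['grip_force'],o['wrist_torque'])"
```

```text
tool L [0.125 0.   ] 0.1413 F [ 3.85 -0.69 -2.82]
0.026189888368917235 24.98447209596634 [-0.12357132 -0.77328326  0.10702561]
```

The button is fully in (opening 26.5 mm) and the mast is still in. I draw it up slowly, with a check after 15 mm.

>>> arm_command(moves=[[[0, 0, -0.01], [0, 0, 0], 1], [[0, 0, -0.025], [0, 0, 0], 1], [[0, 0, -0.04], [0, 0, 0], 1], [[0, 0, -0.05], [0, 0, 0], 1], [[0, 0, -0.05], [0, 0, 0], 1]])

```text
clock: 16.75
tool_pos: [0.6166, -0.2096, 0.1568]
tool_rot: [-3.141, 0.001, 1.318]
force: [5.3, -1.2, -1.7]
opening: 0.0269
grip_force: 25.0
```

```bash
cat > ms.py <<'E'
from fin import *
def ms():
    o=bot.observe(); print(o['tool_pos'].round(4),o['force'].round(2),o['opening'])
    im,D=grab('side'); P=cloud('side',D).reshape(-1,3); c=np.array([.4955,-.1785]); a=np.radians(-14.4); Rm=np.array([[np.cos(a),np.sin(a)],[-np.sin(a),np.cos(a)]]); L=(P[:,:2]-c)@Rm.T
    m=(np.abs(L[:,0]-.125)<.006)&(L[:,1]>-.085)&(L[:,1]<-.045)&(P[:,2]>.1); print('bar z',m.sum(),np.percentile(P[m,2],[5,50,95]).round(4))
    m=(np.abs(L[:,0]-.125)<.011)&(np.abs(L[:,1])<.025)&(P[:,2]>.03)&(P[:,2]<.14); print('tube',L[m].mean(0).round(4))
    m=(np.abs(L[:,0])<.043)&(np.abs(L[:,1])<.054)&(P[:,2]>.015)&(P[:,2]<.03); A=np.c_[L[m],np.ones(m.sum())]; print('plate',np.median(P[m,2]).round(4),np.linalg.lstsq(A,P[m,2],rcond=None)[0].round(4),m.sum())
    m=(L[:,0]>.055)&(L[:,0]<.16)&(np.abs(L[:,1])<.06)&(P[:,2]>.005)&(P[:,2]<.025); A=np.c_[L[m],np.ones(m.sum())]; print('foot',np.median(P[m,2]).round(4),np.linalg.lstsq(A,P[m,2],rcond=None)[0].round(4))
E
python3 -c "
from ms import *
ms()"
```

```text
[ 0.6166 -0.2096  0.1568] [ 5.34 -1.19 -1.68] 0.026937054817207755
bar z 342 [0.1859 0.5575 0.5781]
tube [ 0.1252 -0.0137]
plate 0.0223 [-0.0002  0.0004  0.0224] 1184
foot 0.0126 [0.0188 0.0006 0.0113]
```

The mast is sliding and the stand is still. Continue.

>>> arm_command(moves=[[[0, 0, -0.02], [0, 0, 0], 1], [[0, 0, -0.045], [0, 0, 0], 1], [[0, 0, -0.075], [0, 0, 0], 1], [[0, 0, -0.105], [0, 0, 0], 1], [[0, 0, -0.135], [0, 0, 0], 1], [[0, 0, -0.165], [0, 0, 0], 1], [[0, 0, -0.195], [0, 0, 0], 1], [[0, 0, -0.225], [0, 0, 0], 1], [[0, 0, -0.245], [0, 0, 0], 1], [[0, 0, -0.26], [0, 0, 0], 1], [[0, 0, -0.26], [0, 0, 0], 1], [[0, 0, -0.26], [0, 0, 0], 1]])

```text
clock: 18.0
tool_pos: [0.6166, -0.2095, 0.2344]
tool_rot: [-3.14, 0.001, 1.318]
force: [4.9, -1.3, -2.7]
opening: 0.0266
grip_force: 25.0
```

>>> arm_command(moves=[[[0, 0, -0.007], [0, 0, 0], 1], [[0, 0, -0.013], [0, 0, 0], 1], [[0, 0, -0.018], [0, 0, 0], 1], [[0, 0, -0.018], [0, 0, 0], 1], [[0, 0, -0.018], [0, 0, 0], 1], [[0, 0, -0.018], [0, 0, 0], 1]])

```text
clock: 18.6
tool_pos: [0.6166, -0.2095, 0.2395]
tool_rot: [-3.14, 0.001, 1.318]
force: [5.3, -1.5, -2.7]
opening: 0.027
grip_force: 25.0
```

```bash
python3 -c "
from ms import *
ms()"
```

```text
[ 0.6166 -0.2095  0.2395] [ 5.26 -1.53 -2.69] 0.026958828682911867
bar z 93 [0.2539 0.2712 0.2739]
tube [ 0.1252 -0.0138]
plate 0.0223 [ 0.0002 -0.001   0.0224] 1188
foot 0.0126 [ 0.0191 -0.0013  0.0113]
```

>>> arm_command(moves=[[[0, 0, -0.003], [0, 0, 0], 1], [[0, 0, -0.005], [0, 0, 0], 1], [[0, 0, -0.005], [0, 0, 0], 1], [[0, 0, -0.005], [0, 0, 0], 1], [[0, 0, -0.005], [0, 0, 0], 1], [[0, 0, -0.005], [0, 0, 0], 1]])

```text
clock: 19.25
tool_pos: [0.6166, -0.2095, 0.2408]
tool_rot: [-3.14, 0.001, 1.318]
force: [5.0, -2.1, -2.8]
opening: 0.0265
grip_force: 25.0
```

```bash
python3 -c "
from station import bot
print(bot.job_done()); o=bot.observe(); print(o['tool_pos'],o['grip_force'])"
```

```text
the job is handed in; nothing more can be done
None
the job is handed in; nothing more can be done
```

I handed the job in at about 19 s of the 61 s allowed: the ballast plate lies flush over both pins and released, and the mast is drawn up about 99.5 mm of its 100 mm with the gripper holding it there at 25 N; the hand-in returned no verdict.

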